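# Slide the top divider plate off the stack and seat it against the end stop

## Task

Slide the green top plate sideways off the stack onto the landing bed of the metal rest, without lifting it and without shifting the two plates below. Push it on until it meets the orange end stop, and press it home for about a second with a steady force of about 14 N (never over 20 N), so that it stays flat, square and touching the stop when you let go. Leave the things standing behind the rest alone.

Things in the scene. Friction and masses are not known exactly. Their poses are not given: they have to be found in the camera images.
- plate_top: Green slotted plastic divider plate, 110 (x) x 130 (y) x 10 (z) mm, 0.2 to 0.35 kg, loose, on top of the stack. Origin: centre of its underside. It is to be slid along -y of the transfer rest; the edge to push is its +y edge, 65 mm from the origin. A push at mid thickness moves it against about 0.5 to 3 N of friction.
- plate_middle: Grey plate of the same size, loose, directly under the green one (its top face is the green plate's underside). Origin: centre of its underside. Its edges may stand out up to 6 mm from under the green plate's. Must not be shifted.
- plate_bottom: White plate of the same size, loose, under the grey one, on the plinth. Origin: centre of its underside. Must not be shifted.
- transfer_rest: Metal transfer rest fixed to the table, base 150 (x) x 380 (y) mm, yaw differs each time. Origin at table level. A plinth with the stack is centred at y = +95 mm, its top 28 mm above the table, so the green plate lies at 48 to 58 mm height. Past an 8 mm gap the landing bed runs from y = +22 to -185 mm, its surface 46 mm above the table. Bystanders stand on its +x side.
- bed_mouth (a point): Middle of the landing bed's edge next to the stack, at bed surface level, 2 mm below the green plate's underside; axes as the rest. The flat bed runs along -y from here for 207 mm. Blue side lips, 5 mm high, stand 60 mm either side of its centre line (x), flared near the mouth.
- bed_end (a point): Middle of the far edge of the bed, at bed level. The orange end stop, a bar across the bed 18 mm high with two black knobs to 33 mm, is clamped before it at a different place each time: its face towards the stack is 20 to 60 mm from this point (+y). That place is not reported: see it or feel for it. It is rigid, does not give, and stays put.
- seat_pin (a joint): White sensing pin, 6 mm thick, in the middle of the end stop's face, 5 mm above the bed. Reads 0 m when it stands 8 mm out towards the stack (free), 0.008 when pushed in flush with the face, as the plate does once it touches the stop. Its spring is light (0.2 N) and does not push the plate back.
- weight: Grey metal check weight, 38 mm across, 61 mm tall, loose bystander behind the rest. Origin: centre of its underside.
- date_stamp: Hand stamp with wooden knob and black foot, 47x53x86 mm, loose bystander behind the rest. Origin: centre of its underside.
- lid_sleeve: Sleeve of nested cream can lids, 73 mm across, 86 mm tall, loose bystander behind the rest. Origin: centre of its underside.

How it is judged:
By the outcome, as a careful person would: the job done as asked, in the order asked, and still so for the second after the job is handed in, with the robot touching nothing.
It also fails if it takes over 61 s, if anything falls off the work surface, if the arm or the gripper's body presses on something with over 40 N, if the wrist force passes 120 N, or if a joint passes its speed limit or range.

## Robot

A 7-joint arm with a two-finger parallel gripper is mounted at the origin on the work surface; the furniture and walls round the work are solid. World frame = base frame: x ahead of the robot, y to its left, z up, the work surface at z = 0. Lengths are in m, angles in degrees, forces in N, time in s.
With the tool pointing down it reaches from about 0.425 to 1.025 m from the base axis. Payload 3.6 kg.
Tool frame: the origin (TCP) lies at the very end of the fingers, on their centre line; the grasp point (between the pads) lies 19 mm behind it; z points along the fingers, y is the line along which they close (so a half turn about z gives the same grasp; the last joint's range is limited). The gripper opens to 85 mm and grips with 20 to 120 N. Pads are 22 mm wide; open, the fingers measure 114 mm over their backs; the gripper's body (76 mm by 85 mm) begins 54 mm behind the grasp point. The pads swing forward as they close: fully open they stand 13 mm farther back than shut.
Start: joints at [63.169, 33.873, 2.773, 92.16, -1.908, 54.013, -1.931], TCP at [0.265, -0.675, 0.231] pointing down, gripper open.
Joint ranges: [-153.93, 153.93], [-27.13, 128.08], [-72.61, 78.16], [10.71, 143.7], [-87.88, 267.88], [4.46, 118.87], [-176.78, 176.78]. Speed limits (degrees/s): [147.25, 147.25, 180, 180, 180, 180, 180].

## Interface

Orientations are given as [roll, pitch, yaw] about the fixed x, y, z axes, in that order (R = Rz(yaw) Ry(pitch) Rx(roll)).
In Python, from cell import get_state, viewer, arm gives the robot as it stands.
- The arm moves only by the shell command python3 -m jog 'ROWS'. ROWS is JSON, a list of rows, each an object with "dp": the shift along the tool's x, y, z in units of 0.03 m (1.0 is 0.03 m), a list of three; "angular": the turn, a rotation vector about the tool's x, y, z in units of 0.08 rad (1.0 is 0.08 rad), a list of three; "fingers": the closure, from -1 (fully open) to 1 (shut). A call has 1 to 5 rows; each row shifts and turns the commanded pose from where the row before left it, along the tool's axes as they then stand; what a row does not reach is not made up. A row lasts 1/12 s, in which the tool goes at most 41.7 mm and 7.16 degrees, less where a joint would pass 70% of its speed; a pose out of reach is approached as far as the arm can. A call with a number of a shift or a turn outside -1 to 1 is refused whole. A call with a gripper value outside its range is refused whole. The fingers move at their own pace and stop on an object; the grip force is fixed at half the most. Time passes only in rows, so rows that do not move let the fingers close. It gives the time, the measured TCP pose, the force, the opening and the grip force at its end, in the units of the state.
- get_state(): the state, without advancing time (a new reading comes with each control period).
- viewer.camera(name): name is "side" or "top"; returns a dict with "pixels" (384x512x3 uint8, red, green, blue), "depth" (384x512 float32, m along the optical axis (not along the pixel's ray), 0 where there is no reading), "fx", "fy", "cx", "cy" (pixels), "xyz" and "rotation" of the camera in the world. Camera axes: x right, y up, looking along -z (the intrinsics and any distortion apply to the point x, -y, -z); pixel columns grow to the right and rows downward; lengths in m; the calibration is good to about 2 mm. A picture is of the moment at which its call begins.
- arm.finish_job(): hands the job in; it is judged then, once.
The state is a dict: "time_s": time; "joint_pos": joint angles; "qvel": joint speeds; "tau": joint torques, N m; "eef_pos": TCP position; "ee_rot": TCP orientation; "wrist_force": force on the tool from outside, world axes, zero at the start; "moment": the same for the moment, N m; "grip_width": finger opening in m; "grasp_force": force on a finger pad.
Only numpy, scipy, OpenCV 4.12 (cv2) and the standard library are available. Lean on these libraries where they do the work, as an engineer would, in place of code of your own. Each camera call takes 0.05 s, during which the arm holds its last target. There are 200 camera calls.

## Working session

There is one attempt and no reset: what is moved stays moved. The work goes in short steps, Python scripts to look and compute and a shell command to move; the robot and the scene stay as the last step left them, time stands still between calls to the robot, and variables do not carry over. Pictures are saved under pics/ and viewed, at most 10 in all, crops included, and the job is handed in when it is done.

```bash
mkdir -p pics; ls; cat > h.py <<'E'
import numpy as np, cv2
from cell import get_state, viewer, arm
def shot(n,save=None):
    c=viewer.camera(n)
    if save: cv2.imwrite('pics/'+save,np.ascontiguousarray(c['pixels'][:,:,::-1]))
    return c
def cloud(c):
    d=c['depth']; v,u=np.mgrid[:d.shape[0],:d.shape[1]]
    p=np.stack([(u-c['cx'])/c['fx']*d,-(v-c['cy'])/c['fy']*d,-d],-1)
    w=p@np.array(c['rotation']).T+np.array(c['xyz'])
    w[d==0]=np.nan
    return w
E
python3 - <<'E'
from h import *
s=get_state(); print(s)
a=shot('top','t1.png'); b=shot('side','s1.png')
for c in(a,b):print({k:v for k,v in c.items() if k not in('pixels','depth')})
cv2.imwrite('pics/both1.png',cv2.resize(np.vstack([cv2.imread('pics/t1.png'),cv2.imread('pics/s1.png')]),None,fx=.78,fy=.78))
np.savez('t1.npz',w=cloud(a),p=a['pixels']);np.savez('s1.npz',w=cloud(b),p=b['pixels'])
E
```

```text
pics
{'time_s': 0.0, 'joint_pos': array([63.17027025, 33.92463957,  2.76913436, 92.2369977 , -1.9085318 ,
       54.01214625, -1.93114529]), 'qvel': array([-0.03570959, -0.08718555, -0.01832401,  0.02459096, -0.024903  ,
        0.02929367, -0.07860099]), 'tau': array([ 3.27690968e-04, -5.48688269e+01,  1.54662576e+00, -1.98119026e+01,
        9.43503081e-03,  8.98122409e-03,  1.46434519e-05]), 'eef_pos': array([ 0.26507687, -0.67391112,  0.23015157]), 'ee_rot': array([-1.79872602e+02,  7.67090357e-03,  2.14750921e+01]), 'wrist_force': array([-0.06578061,  0.10690237, -0.41433188]), 'moment': array([ 0.04649618,  0.03845755, -0.02262805]), 'grasp_force': 0.0, 'grip_width': 0.08552781999250951}
{'fx': 368.4868382816752, 'fy': 368.4868382816752, 'cx': 249.16765600094473, 'cy': 184.0681654659867, 'xyz': array([0.51187282, 0.04876216, 0.91328462]), 'rotation': array([  5.49275495,  -1.02792771, -90.41615414])}
{'fx': 407.1062823372513, 'fy': 407.1062823372513, 'cx': 256.8204486968852, 'cy': 188.6525307660122, 'xyz': array([0.50392002, 0.80680772, 0.38073006]), 'rotation': array([  67.97925552,    0.49837382, -174.57264896])}Traceback (most recent call last):
  File "<stdin>", line 6, in <module>
  File "h.py", line 10, in cloud
    w=p@np.array(c['rotation']).T+np.array(c['xyz'])
      ~~~~~~~~~~~~~~~~~~~~~~~~~~~^~~~~~~~~~~~~~~~~~~
ValueError: operands could not be broadcast together with shapes (384,512) (3,)
```

View pics/both1.png

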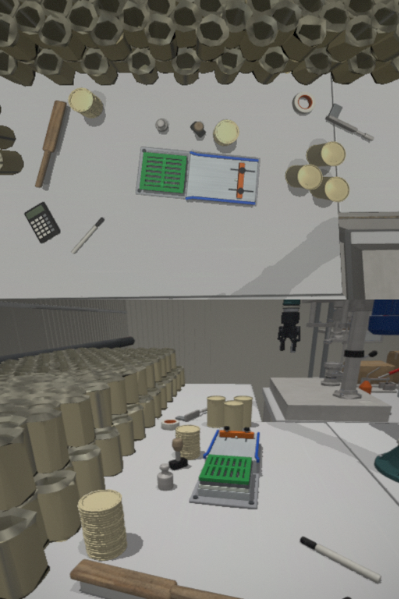

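The picture shows the top view above and the side view below. In the top view the green plate is near (162,172), the bed runs right to the orange stop near (240,180), and the bystanders are above the rest (+x side). Next I'll measure.

```bash
sed -i "s/^import numpy.*/&\nfrom scipy.spatial.transform import Rotation as Ro/; s/np.array(c\['rotation'\]).T/Ro.from_euler('xyz',c['rotation'],degrees=True).as_matrix().T/" h.py
cat >> h.py <<'E'
def col(c,name):
    h=cv2.cvtColor(c['pixels'],cv2.COLOR_RGB2HSV); lo,hi=dict(green=((45,110,50),(85,255,255)),blue=((105,120,60),(125,255,255)),orange=((3,150,120),(20,255,255)))[name]
    return cv2.inRange(h,lo,hi)>0
def plate(w,m,zlo=.05,zhi=.066):
    p=w[m]; p=p[(p[:,2]>zlo)&(p[:,2]<zhi)]
    r=cv2.minAreaRect(p[:,:2].astype(np.float32)*1000); return p,r
E
python3 - <<'E'
from h import *
for n in('top','side'):
    c=shot(n); w=cloud(c)
    for k in('green','blue','orange'):
        p=w[col(c,k)]; p=p[(p[:,2]>.03)&(p[:,2]<.09)&(abs(p[:,0]-.6)<.3)]
        print(n,k,len(p),np.percentile(p[:,2],[2,50,98]).round(4),p.mean(0).round(4),cv2.minAreaRect(p[:,:2].astype(np.float32)*1000))
    if n=='top':
        for z0,z1 in((.002,.02),(.02,.034),(.042,.05)):
            q=w[(w[...,2]>z0)&(w[...,2]<z1)&(w[...,0]>.45)&(w[...,0]<.62)&(w[...,1]<.2)&(w[...,1]>-.25)]; print(z0,len(q),cv2.minAreaRect(q[:,:2].astype(np.float32)*1000))
        cv2.imwrite('pics/c1.png',cv2.resize(c['pixels'][140:280,160:350,::-1],None,fx=4,fy=4))
E
```

```text
top green 1879 [0.0539 0.0577 0.0609] [0.5091 0.1263 0.0575] ((509.2140197753906, 126.19223022460938), (128.83563232421875, 108.8046875), 84.16983795166016)
top blue 474 [0.0475 0.0505 0.0536] [ 0.4877 -0.0474  0.0505] ((490.27545166015625, -49.26800537109375), (204.75155639648438, 141.6457061767578), 83.86343383789062)
top orange 157 [0.0615 0.0647 0.0673] [ 0.4854 -0.1015  0.0646] ((485.0683898925781, -101.78275299072266), (12.924032211303711, 100.49984741210938), 84.26383209228516)
0.002 1280 ((534.56005859375, -24.403289794921875), (449.0343017578125, 169.42898559570312), 89.7090835571289)
0.02 331 ((544.581298828125, 54.389312744140625), (122.4670639038086, 284.49688720703125), 16.231731414794922)
0.042 3852 ((533.3518676757812, 17.775848388671875), (352.06414794921875, 166.4979705810547), 89.65141296386719)
side green 1868 [0.0493 0.0578 0.0592] [0.5097 0.1428 0.0566] ((508.85174560546875, 131.8811492919922), (129.5098114013672, 108.36112213134766), 84.64470672607422)
side blue 224 [0.0419 0.0509 0.0522] [ 0.4914 -0.0182  0.0501] ((489.54449462890625, -42.881309509277344), (204.4515838623047, 142.08277893066406), 83.61383056640625)
side orange 106 [0.0618 0.0647 0.0662] [ 0.4838 -0.0954  0.0643] ((484.22064208984375, -97.58232879638672), (17.685022354125977, 97.64741516113281), 82.86088562011719)
```

View pics/c1.png

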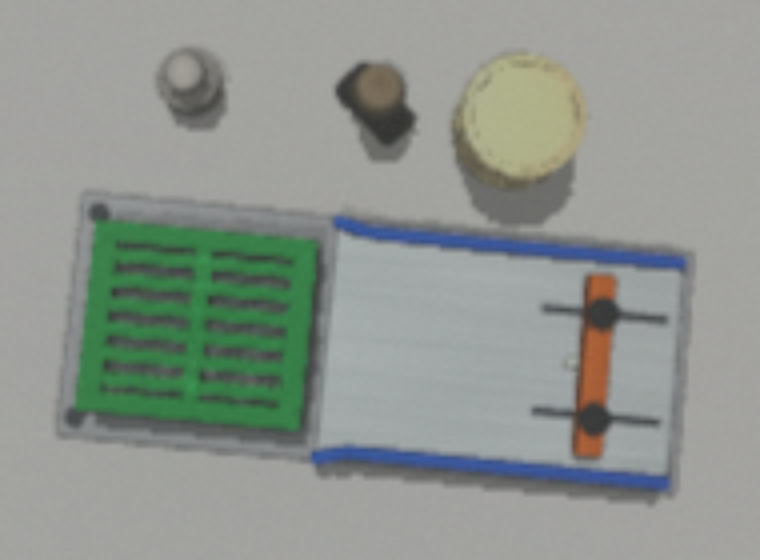

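The crop shows a flat, empty bed. The pin is near (570,362) and the stop face near x=585 in the crop. The rest's yaw is about -6°, and the plate is roughly aligned with it. Before travelling, I'll check the height map for obstacles.

```bash
python3 - <<'E'
from h import *
H=np.full((13,23),-1.)
for n in('top','side'):
    w=cloud(shot(n)).reshape(-1,3); w=w[np.isfinite(w[:,0])]
    i=np.floor((w[:,0])/.08).astype(int); j=np.floor((w[:,1]+1.0)/.08).astype(int)
    k=(i>=0)&(i<13)&(j>=0)&(j<23); np.maximum.at(H,(i[k],j[k]),w[k,2])
print('y   ',' '.join('%4d'%(-100+8*j) for j in range(23)))
for i in range(13): print('x%3d'%(i*8),' '.join('%4d'%(h*1000) if h>-1 else '   .' for h in H[i]))
E
```

```text
y    -100  -92  -84  -76  -68  -60  -52  -44  -36  -28  -20  -12   -4    4   12   20   28   36   44   52   60   68   76
x  0  451  451  452  449  443  442  435  434    2    2    2   34   81   26    .    .    .    .    .    .    .    .    .
x  8  463  459  455  451   62   63   65    3    4    4    4   26   25   26    5    4    4    4    4    4    3    .    .
x 16   63   63   62   63  448   64   64    4    4    4    4    4    5    4    4    5    5    4    4    5    5    .    .
x 24   62   62   62  432  449  330   63    4    4    4    4    4    4    5    5    5   12   16   16    5    5    .    .
x 32    2    2    1    2    2    3    3    4    5    4    4    4    5    5    4    6   16   14   19   17    4    .    .
x 40    2    1    .    0    3    4    4  109  109  107   53   82   54   61   61   55    5    5   47   16    4    .    .
x 48    3    2    2    1    3    5    4  109  109  109   53   82   54   62   62   11    5    4   47  111    4    .    .
x 56    3    2    1    1    4   21   28  109  110    4    5   89   88   60   60   11    4    5   43  106   71    .    .
x 64    2    2    3    2    3    4   30   30   28    4    5   88   87   68   64    6  103  103   42    5   66    .    .
x 72  115  112  111  112  107  113  115  110  115  113  113  115  108  116  115  112  116  113  114  117   75    .    .
x 80  220  221  222  222  222  222  223  223  221  223  223  224  223  224  222  223  223  223  223  213   89    .    .
x 88  222  222  220  222  222  221  222  222  223  223  224  224  223  224  224  224  223  224  225  219    .    .    .
x 96  222  221  220  222  223  221  222  222  222  222  222  222  222  222  222  222  141  194  189  192    .    .    .
```

```bash
python3 -m jog '[{"dp":[0,0,-0.8],"angular":[0,0,0],"fingers":1},{"dp":[0,0,-0.8],"angular":[0,0,0],"fingers":1}]'
```

```text
time_s: 0.47
eef_pos: [0.2649, -0.6732, 0.2775]
ee_rot: [-179.7, 0.0, 21.5]
wrist_force: [0.5, -0.4, 0.6]
grip_width: 0.064
grasp_force: 0.0
```

```bash
python3 -m jog '[{"dp":[0,0,0],"angular":[0,0,-1],"fingers":1},{"dp":[0,0,0],"angular":[0,0,-1],"fingers":1},{"dp":[0,0,0],"angular":[0,0,-1],"fingers":1},{"dp":[0,0,0],"angular":[0,0,-1],"fingers":1},{"dp":[0,0,0],"angular":[0,0,-1],"fingers":1}]'
python3 -m jog '[{"dp":[0,0,0],"angular":[0,0,-1],"fingers":1},{"dp":[0,0,0],"angular":[0,0,-1],"fingers":1},{"dp":[0,0,0],"angular":[0,0,-1],"fingers":1},{"dp":[0,0,0],"angular":[0,0,-1],"fingers":1},{"dp":[0,0,0],"angular":[0,0,-1],"fingers":1}]'
python3 -m jog '[{"dp":[0,0,0],"angular":[0,0,-1],"fingers":1},{"dp":[0,0,0],"angular":[0,0,-1],"fingers":1},{"dp":[0,0,0],"angular":[0,0,-1],"fingers":1},{"dp":[0,0,0],"angular":[0,0,-0.6],"fingers":1},{"dp":[0,0,0],"angular":[0,0,0],"fingers":1}]'
python3 -m jog '[{"dp":[0.5,0.5,0],"angular":[0,0,0],"fingers":1},{"dp":[0.9,0.5,0],"angular":[0,0,0],"fingers":1},{"dp":[0.9,0.5,0],"angular":[0,0,0],"fingers":1},{"dp":[0.9,0.5,0],"angular":[0,0,0],"fingers":1},{"dp":[0.9,0.5,0],"angular":[0,0,0],"fingers":1}]'
python3 -c "from h import *;print(get_state()['joint_pos'])"
```

```text
time_s: 0.88
eef_pos: [0.2653, -0.6746, 0.2793]
ee_rot: [-180.0, 0.0, 44.6]
wrist_force: [-0.2, 0.7, 0.5]
grip_width: 0.0006
grasp_force: 0.0
time_s: 1.3
eef_pos: [0.2652, -0.6746, 0.2791]
ee_rot: [-180.0, -0.0, 67.5]
wrist_force: [-0.3, 0.1, 1.0]
grip_width: -0.0
grasp_force: 0.0
time_s: 1.72
eef_pos: [0.2651, -0.6747, 0.2791]
ee_rot: [-180.0, -0.0, 83.8]
wrist_force: [1.0, -0.5, 0.3]
grip_width: 0.0001
grasp_force: 0.0
time_s: 2.13
eef_pos: [0.3538, -0.5593, 0.2793]
ee_rot: [180.0, 0.0, 83.7]
wrist_force: [0.3, -0.2, 1.3]
grip_width: -0.0003
grasp_force: 0.0
[ 63.54606872  27.10281664 -14.09667073  97.73397213   7.68262871
  56.10441513  40.34148864]
```

```bash
for i in 1; do
python3 -m jog '[{"dp":[0.95,0.3,0],"angular":[0,0,0],"fingers":1},{"dp":[0.95,0.3,0],"angular":[0,0,0],"fingers":1},{"dp":[0.95,0.3,0],"angular":[0,0,0],"fingers":1},{"dp":[0.95,0.3,0],"angular":[0,0,0],"fingers":1},{"dp":[0.95,0.3,0],"angular":[0,0,0],"fingers":1}]'
python3 -m jog '[{"dp":[0.95,0.1,0],"angular":[0,0,0],"fingers":1},{"dp":[0.95,0.1,0],"angular":[0,0,0],"fingers":1},{"dp":[0.95,0.1,0],"angular":[0,0,0],"fingers":1},{"dp":[0.95,0.1,0],"angular":[0,0,0],"fingers":1},{"dp":[0.95,0.1,0],"angular":[0,0,0],"fingers":1}]'
python3 -m jog '[{"dp":[0.95,0.1,0],"angular":[0,0,0],"fingers":1},{"dp":[0.95,0.1,0],"angular":[0,0,0],"fingers":1},{"dp":[0.95,0.1,0],"angular":[0,0,0],"fingers":1},{"dp":[0.95,0.1,0],"angular":[0,0,0],"fingers":1},{"dp":[0.95,0.1,0],"angular":[0,0,0],"fingers":1}]'
done
python3 -c "from h import *;print(get_state()['joint_pos'])"
```

```text
time_s: 2.55
eef_pos: [0.4137, -0.4223, 0.2794]
ee_rot: [180.0, 0.0, 83.7]
wrist_force: [0.4, -0.5, 0.3]
grip_width: 0.0002
grasp_force: 0.0
time_s: 2.97
eef_pos: [0.4437, -0.2823, 0.2795]
ee_rot: [180.0, 0.0, 83.7]
wrist_force: [-0.3, -0.1, -1.5]
grip_width: -0.0004
grasp_force: 0.0
time_s: 3.38
eef_pos: [0.474, -0.1423, 0.2796]
ee_rot: [180.0, 0.0, 83.7]
wrist_force: [-0.6, 0.1, 0.2]
grip_width: 0.0001
grasp_force: 0.0
[ 30.16466458  14.95931987 -22.66784914 117.67260365   7.62873213
  48.69894756  -3.15002412]
```

```bash

python3 -m jog '[{"dp":[0.95,0,0],"angular":[0,0,0],"fingers":1},{"dp":[0.95,0,0],"angular":[0,0,0],"fingers":1},{"dp":[0.95,0,0],"angular":[0,0,0],"fingers":1},{"dp":[0.95,0,0],"angular":[0,0,0],"fingers":1},{"dp":[0.95,0,0],"angular":[0,0,0],"fingers":1}]'
python3 -m jog '[{"dp":[0.95,0,0],"angular":[0,0,0],"fingers":1},{"dp":[0.95,0,0],"angular":[0,0,0],"fingers":1},{"dp":[0.95,0,0],"angular":[0,0,0],"fingers":1},{"dp":[0.95,0,0],"angular":[0,0,0],"fingers":1},{"dp":[0.95,0,0],"angular":[0,0,0],"fingers":1}]'
python3 -m jog '[{"dp":[0.95,0,0],"angular":[0,0,0],"fingers":1},{"dp":[0.95,0,0],"angular":[0,0,0],"fingers":1},{"dp":[0.95,0,0],"angular":[0,0,0],"fingers":1},{"dp":[0,0,0.9],"angular":[0,0,0],"fingers":1},{"dp":[0,0,0.9],"angular":[0,0,0],"fingers":1}]'
python3 -m jog '[{"dp":[0,0,0.9],"angular":[0,0,0],"fingers":1},{"dp":[0,0,0.9],"angular":[0,0,0],"fingers":1},{"dp":[0,0,0.7],"angular":[0,0,0],"fingers":1},{"dp":[0,0,0.5],"angular":[0,0,0],"fingers":1},{"dp":[0,0,0],"angular":[0,0,0],"fingers":1}]'
python3 - <<'E'
from h import *
s=get_state();print(s['joint_pos'],s['wrist_force'])
a=shot('top','t2.png');b=shot('side','s2.png')
for c in (a,b):
    p,r=plate(cloud(c),col(c,'green'));print(len(p),r)
cv2.imwrite('pics/both2.png',np.hstack([cv2.resize(a['pixels'][130:290,150:350,::-1],(400,320)),cv2.resize(b['pixels'][150:290,200:375,::-1],(400,320))]))
E
```

```text
time_s: 3.8
eef_pos: [0.4892, -0.0006, 0.2796]
ee_rot: [180.0, 0.0, 83.7]
wrist_force: [-0.4, -0.1, -0.2]
grip_width: -0.0003
grasp_force: 0.0
time_s: 4.22
eef_pos: [0.5046, 0.1411, 0.2795]
ee_rot: [180.0, 0.0, 83.7]
wrist_force: [-0.1, -1.3, 0.5]
grip_width: -0.0001
grasp_force: 0.0
time_s: 4.63
eef_pos: [0.5152, 0.2287, 0.2266]
ee_rot: [179.7, -0.3, 83.9]
wrist_force: [0.8, -0.8, 0.2]
grip_width: -0.0004
grasp_force: 0.0
time_s: 5.05
eef_pos: [0.5118, 0.2235, 0.1323]
ee_rot: [-179.7, 0.2, 83.7]
wrist_force: [-0.4, -0.1, -0.0]
grip_width: 0.0001
grasp_force: 0.0
[-10.65242625  31.74801335 -24.08623301 117.13130208  21.54793508
  35.71965717 -55.57561939] [-0.43861529 -0.1494935  -0.0444322 ]
1860 ((509.2595520019531, 126.37193298339844), (129.0677032470703, 108.60505676269531), 84.06449890136719)
1803 ((508.78912353515625, 131.97470092773438), (129.45416259765625, 107.88220977783203), 84.5414047241211)
```

View pics/both2.png

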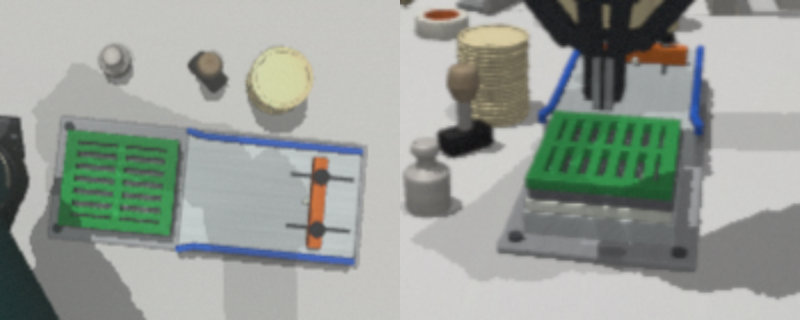

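The view shows the fingers behind the +y edge with about 15 mm of clearance, and the stack undisturbed. I'll shift 7 mm sideways and descend to z≈0.051.

```bash

python3 -m jog '[{"dp":[0.07,0.24,0.5],"angular":[0,0,0],"fingers":1},{"dp":[0,0,0.7],"angular":[0,0,0],"fingers":1},{"dp":[0,0,0.7],"angular":[0,0,0],"fingers":1},{"dp":[0,0,0.5],"angular":[0,0,0],"fingers":1},{"dp":[0,0,0],"angular":[0,0,0],"fingers":1}]'
python3 -m jog '[{"dp":[0,0,0],"angular":[0,0,0],"fingers":1},{"dp":[0,0,0],"angular":[0,0,0],"fingers":1}]'
python3 -c "from h import *;s=get_state();print(s['eef_pos'],s['wrist_force'],s['ee_rot'])"
```

```text
time_s: 5.57
eef_pos: [0.5207, 0.2257, 0.0623]
ee_rot: [-179.9, 0.1, 83.8]
wrist_force: [-0.1, 0.5, 0.7]
grip_width: 0.0002
grasp_force: 0.0
time_s: 5.73
eef_pos: [0.5224, 0.2269, 0.0649]
ee_rot: [179.9, -0.1, 83.8]
wrist_force: [0.3, -0.2, 0.5]
grip_width: 0.0001
grasp_force: 0.0
[0.52239726 0.22686591 0.06494445] [ 0.33194685 -0.23547702  0.48711121] [ 1.79856997e+02 -9.72816833e-02  8.37944887e+01]
```

```bash

python3 -m jog '[{"dp":[0,-0.08,0.24],"angular":[0,0,0],"fingers":1},{"dp":[0,0,0.22],"angular":[0,0,0],"fingers":1},{"dp":[0,0,0],"angular":[0,0,0],"fingers":1},{"dp":[0,0,0],"angular":[0,0,0],"fingers":1},{"dp":[0,0,0],"angular":[0,0,0],"fingers":1}]'
python3 -c "from h import *;s=get_state();print(s['eef_pos'],s['wrist_force'],s['ee_rot'])"
```

```text
time_s: 6.15
eef_pos: [0.5188, 0.2264, 0.0495]
ee_rot: [-180.0, 0.0, 83.8]
wrist_force: [-0.2, 0.3, 0.5]
grip_width: 0.0
grasp_force: 0.0
[0.5187573  0.22637184 0.04952199] [-0.22298418  0.3223618   0.4606028 ] [-1.79998621e+02  4.56756603e-03  8.38144079e+01]
```

```bash

python3 -m jog '[{"dp":[-0.1,0,-0.05],"angular":[0,0,0],"fingers":1},{"dp":[-0.1,0,0],"angular":[0,0,0],"fingers":1},{"dp":[-0.1,0,0],"angular":[0,0,0],"fingers":1},{"dp":[-0.1,0,0],"angular":[0,0,0],"fingers":1},{"dp":[0,0,0],"angular":[0,0,0],"fingers":1}]'
python3 -m jog '[{"dp":[-0.08,0,0],"angular":[0,0,0],"fingers":1},{"dp":[-0.08,0,0],"angular":[0,0,0],"fingers":1},{"dp":[-0.08,0,0],"angular":[0,0,0],"fingers":1},{"dp":[0,0,0],"angular":[0,0,0],"fingers":1},{"dp":[0,0,0],"angular":[0,0,0],"fingers":1}]'
python3 - <<'E'
from h import *
s=get_state();print(s['eef_pos'],s['wrist_force'])
c=shot('top');p,r=plate(cloud(c),col(c,'green'));print(len(p),r)
E
```

```text
time_s: 6.57
eef_pos: [0.5174, 0.2131, 0.051]
ee_rot: [-180.0, 0.1, 83.7]
wrist_force: [0.3, -1.7, 0.5]
grip_width: -0.0003
grasp_force: 0.0
time_s: 6.98
eef_pos: [0.5167, 0.2071, 0.0509]
ee_rot: [-180.0, 0.0, 83.8]
wrist_force: [0.4, 0.1, -0.7]
grip_width: -0.0001
grasp_force: 0.0
[0.51667704 0.2070605  0.05094791] [ 0.41812885  0.12828579 -0.72770777]
1847 ((509.2535095214844, 126.11322021484375), (128.5564422607422, 108.69452667236328), 84.00408172607422)
```

```bash

python3 -m jog '[{"dp":[-0.08,0,0],"angular":[0,0,0],"fingers":1},{"dp":[-0.08,0,0],"angular":[0,0,0],"fingers":1},{"dp":[-0.08,0,0],"angular":[0,0,0],"fingers":1},{"dp":[-0.08,0,0],"angular":[0,0,0],"fingers":1},{"dp":[-0.08,0,0],"angular":[0,0,0],"fingers":1}]'
python3 -m jog '[{"dp":[-0.08,0,0],"angular":[0,0,0],"fingers":1},{"dp":[-0.08,0,0],"angular":[0,0,0],"fingers":1},{"dp":[-0.08,0,0],"angular":[0,0,0],"fingers":1},{"dp":[-0.08,0,0],"angular":[0,0,0],"fingers":1},{"dp":[-0.08,0,0],"angular":[0,0,0],"fingers":1}]'
python3 - <<'E'
from h import *
s=get_state();print(s['eef_pos'],s['wrist_force'])
c=shot('top');p,r=plate(cloud(c),col(c,'green'));print(len(p),r)
E
```

```text
time_s: 7.45
eef_pos: [0.5156, 0.1957, 0.051]
ee_rot: [180.0, -0.1, 83.8]
wrist_force: [0.2, 1.5, -0.5]
grip_width: -0.0002
grasp_force: 0.7
time_s: 7.87
eef_pos: [0.5141, 0.1833, 0.051]
ee_rot: [180.0, -0.0, 83.8]
wrist_force: [0.4, 1.5, 0.3]
grip_width: -0.0003
grasp_force: 0.8
[0.51413736 0.18325583 0.05102035] [0.39630087 1.49814007 0.28156433]
1631 ((507.01416015625, 107.49349975585938), (128.25489807128906, 108.51654052734375), 83.98760223388672)
```

```bash

python3 -m jog '[{"dp":[-0.1,0,0],"angular":[0,0,0],"fingers":1},{"dp":[-0.1,0,0],"angular":[0,0,0],"fingers":1},{"dp":[-0.1,0,0],"angular":[0,0,0],"fingers":1},{"dp":[-0.1,0,0],"angular":[0,0,0],"fingers":1},{"dp":[-0.1,0,0],"angular":[0,0,0],"fingers":1}]'
python3 -m jog '[{"dp":[-0.1,0,0],"angular":[0,0,0],"fingers":1},{"dp":[-0.1,0,0],"angular":[0,0,0],"fingers":1},{"dp":[-0.1,0,0],"angular":[0,0,0],"fingers":1},{"dp":[-0.1,0,0],"angular":[0,0,0],"fingers":1},{"dp":[-0.1,0,0],"angular":[0,0,0],"fingers":1}]'
python3 -m jog '[{"dp":[-0.1,0,0],"angular":[0,0,0],"fingers":1},{"dp":[-0.1,0,0],"angular":[0,0,0],"fingers":1},{"dp":[-0.1,0,0],"angular":[0,0,0],"fingers":1},{"dp":[-0.1,0,0],"angular":[0,0,0],"fingers":1},{"dp":[-0.1,0,0],"angular":[0,0,0],"fingers":1}]'
python3 - <<'E'
from h import *
s=get_state();print(s['eef_pos'],s['wrist_force'])
c=shot('top');w=cloud(c);p,r=plate(w,col(c,'green'));print(len(p),r,np.median(p[:,2]))
E
```

```text
time_s: 8.33
eef_pos: [0.5125, 0.1683, 0.051]
ee_rot: [180.0, -0.0, 83.8]
wrist_force: [-0.0, 1.0, -0.2]
grip_width: -0.0002
grasp_force: 0.9
time_s: 8.75
eef_pos: [0.5109, 0.1534, 0.051]
ee_rot: [180.0, -0.0, 83.8]
wrist_force: [0.2, 2.0, -0.0]
grip_width: 0.0001
grasp_force: 1.0
time_s: 9.17
eef_pos: [0.5093, 0.1384, 0.051]
ee_rot: [180.0, -0.0, 83.8]
wrist_force: [1.1, 2.1, 0.9]
grip_width: 0.0002
grasp_force: 1.1
[0.50927953 0.13844353 0.05101646] [1.07034422 2.1462209  0.91394999]
1331 ((502.3100891113281, 62.55937957763672), (127.33319854736328, 108.74906158447266), 84.3059310913086) 0.05771291147273627
```

```bash

python3 -m jog '[{"dp":[-0.1,0,0],"angular":[0,0,0],"fingers":1},{"dp":[-0.1,0,0],"angular":[0,0,0],"fingers":1},{"dp":[-0.1,0,0],"angular":[0,0,0],"fingers":1},{"dp":[-0.1,0,0],"angular":[0,0,0],"fingers":1},{"dp":[-0.1,0,0],"angular":[0,0,0],"fingers":1}]'
python3 -m jog '[{"dp":[-0.1,0,0],"angular":[0,0,0],"fingers":1},{"dp":[-0.1,0,0],"angular":[0,0,0],"fingers":1},{"dp":[-0.1,0,0],"angular":[0,0,0],"fingers":1},{"dp":[-0.1,0,0],"angular":[0,0,0],"fingers":1},{"dp":[-0.1,0,0],"angular":[0,0,0],"fingers":1}]'
python3 -m jog '[{"dp":[-0.1,0,0],"angular":[0,0,0],"fingers":1},{"dp":[-0.1,0,0],"angular":[0,0,0],"fingers":1},{"dp":[-0.1,0,0],"angular":[0,0,0],"fingers":1},{"dp":[-0.1,0,0],"angular":[0,0,0],"fingers":1},{"dp":[-0.1,0,0],"angular":[0,0,0],"fingers":1}]'
python3 - <<'E'
from h import *
s=get_state();print(s['eef_pos'],s['wrist_force'])
c=shot('top');w=cloud(c);p,r=plate(w,col(c,'green'));print(len(p),r,np.median(p[:,2]))
cv2.imwrite('pics/c3.png',cv2.resize(c['pixels'][130:290,150:350,::-1],(600,480)))
E
```

```text
time_s: 9.63
eef_pos: [0.5078, 0.1237, 0.0511]
ee_rot: [180.0, -0.0, 83.8]
wrist_force: [-0.1, 2.2, 0.6]
grip_width: -0.0
grasp_force: 1.3
time_s: 10.05
eef_pos: [0.506, 0.1084, 0.051]
ee_rot: [-180.0, 0.0, 83.8]
wrist_force: [-0.6, 3.1, 1.8]
grip_width: -0.0002
grasp_force: 1.2
time_s: 10.47
eef_pos: [0.5039, 0.093, 0.0507]
ee_rot: [-179.9, 0.1, 83.8]
wrist_force: [0.2, 1.4, -1.1]
grip_width: 0.0002
grasp_force: 0.6
[0.50389902 0.09303727 0.05072551] [ 0.15097237  1.35263512 -1.11345382]
943 ((497.72265625, 16.338653564453125), (124.69387817382812, 107.10579681396484), 84.151123046875) 0.05659764877827722
```

View pics/c3.png

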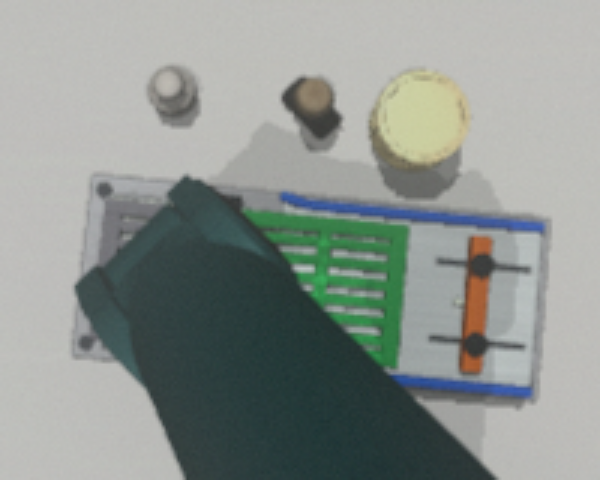

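The picture shows the plate straight between the blue lips. Its front edge is at x≈402 and the stop face at x≈468, so about 50 mm remain, and the grey plate looks in place. I'll continue.

```bash

python3 -m jog '[{"dp":[-0.1,0,0],"angular":[0,0,0],"fingers":1},{"dp":[-0.1,0,0],"angular":[0,0,0],"fingers":1},{"dp":[-0.1,0,0],"angular":[0,0,0],"fingers":1},{"dp":[-0.1,0,0],"angular":[0,0,0],"fingers":1},{"dp":[-0.1,0,0],"angular":[0,0,0],"fingers":1}]'
python3 -m jog '[{"dp":[-0.1,0,0],"angular":[0,0,0],"fingers":1},{"dp":[-0.1,0,0],"angular":[0,0,0],"fingers":1},{"dp":[-0.1,0,0],"angular":[0,0,0],"fingers":1},{"dp":[-0.1,0,0],"angular":[0,0,0],"fingers":1},{"dp":[-0.1,0,0],"angular":[0,0,0],"fingers":1}]'
python3 - <<'E'
from h import *
s=get_state();print(s['eef_pos'],s['wrist_force'])
c=shot('top');w=cloud(c);g=col(c,'green');o=col(c,'orange')
R=Ro.from_euler('z',-6,degrees=True).as_matrix()
for m in(g,o):
    p=w[m]; p=p[(p[:,2]>.045)&(p[:,2]<.075)&(p[:,1]>-.2)&(p[:,1]<.2)]@R; print(len(p),np.percentile(p[:,1],[1,3,97,99]).round(4),np.median(p[:,2]))
E
```

```text
time_s: 10.93
eef_pos: [0.5027, 0.0787, 0.051]
ee_rot: [-180.0, 0.0, 83.8]
wrist_force: [-0.4, 0.6, -0.9]
grip_width: 0.0
grasp_force: 0.7
time_s: 11.35
eef_pos: [0.5013, 0.0639, 0.0511]
ee_rot: [180.0, -0.0, 83.8]
wrist_force: [0.2, 0.9, 0.5]
grip_width: 0.0003
grasp_force: 0.8
[0.5012559  0.06393329 0.05105406] [0.1850715  0.8662634  0.52477792]
718 [-0.0227 -0.022   0.0707  0.0792] 0.055694189747004845
173 [-0.0568 -0.0564 -0.0443 -0.0441] 0.06463677633728625
```

```bash

python3 -m jog '[{"dp":[-0.1,0,0],"angular":[0,0,0],"fingers":1},{"dp":[-0.1,0,0],"angular":[0,0,0],"fingers":1},{"dp":[-0.1,0,0],"angular":[0,0,0],"fingers":1},{"dp":[-0.07,0,0],"angular":[0,0,0],"fingers":1},{"dp":[-0.03,0,0],"angular":[0,0,0],"fingers":1}]'
python3 -m jog '[{"dp":[-0.03,0,0],"angular":[0,0,0],"fingers":1},{"dp":[-0.03,0,0],"angular":[0,0,0],"fingers":1},{"dp":[0,0,0],"angular":[0,0,0],"fingers":1},{"dp":[0,0,0],"angular":[0,0,0],"fingers":1}]'
python3 - <<'E'
from h import *
s=get_state();print(s['eef_pos'],s['wrist_force'])
c=shot('top');w=cloud(c);g=col(c,'green');o=col(c,'orange')
R=Ro.from_euler('z',-6,degrees=True).as_matrix()
for m in(g,o):
    p=w[m]; p=p[(p[:,2]>.045)&(p[:,2]<.075)&(p[:,1]>-.2)&(p[:,1]<.2)]@R; print(len(p),np.percentile(p[:,1],[1,3,97,99]).round(4),np.median(p[:,2]))
E
```

```text
time_s: 11.82
eef_pos: [0.4999, 0.0518, 0.051]
ee_rot: [180.0, -0.0, 83.8]
wrist_force: [-0.1, 1.1, -0.1]
grip_width: -0.0
grasp_force: 1.0
time_s: 12.15
eef_pos: [0.4997, 0.0503, 0.051]
ee_rot: [-180.0, 0.0, 83.8]
wrist_force: [0.9, 0.3, 0.9]
grip_width: -0.0002
grasp_force: 0.7
[0.49973425 0.05033376 0.05100415] [0.85304194 0.33496639 0.91433757]
620 [-0.0364 -0.0357  0.0506  0.0578] 0.055662048912679334
150 [-0.0568 -0.0564 -0.0443 -0.0442] 0.06448187581656588
```

```bash

python3 -m jog '[{"dp":[-0.03,0,0],"angular":[0,0,0],"fingers":1},{"dp":[-0.03,0,0],"angular":[0,0,0],"fingers":1},{"dp":[-0.03,0,0],"angular":[0,0,0],"fingers":1},{"dp":[-0.03,0,0],"angular":[0,0,0],"fingers":1}]'
python3 -m jog '[{"dp":[-0.02,0,0],"angular":[0,0,0],"fingers":1},{"dp":[-0.02,0,0],"angular":[0,0,0],"fingers":1}]'
python3 -c "from h import *;s=get_state();print(s['eef_pos'],s['wrist_force'])"
```

```text
time_s: 12.53
eef_pos: [0.4994, 0.047, 0.051]
ee_rot: [180.0, -0.0, 83.8]
wrist_force: [-0.0, 1.6, 0.9]
grip_width: -0.0001
grasp_force: 1.1
time_s: 12.7
eef_pos: [0.4992, 0.0456, 0.051]
ee_rot: [180.0, -0.0, 83.8]
wrist_force: [0.7, 2.1, -0.6]
grip_width: 0.0005
grasp_force: 1.1
[0.49920404 0.04564405 0.0510061 ] [ 0.74787126  2.05735765 -0.56477804]
```

```bash

python3 -m jog '[{"dp":[-0.01,0,0],"angular":[0,0,0],"fingers":1},{"dp":[-0.01,0,0],"angular":[0,0,0],"fingers":1}]'
python3 -c "from h import *;s=get_state();print(s['eef_pos'],s['wrist_force'])"
```

```text
time_s: 12.87
eef_pos: [0.4993, 0.0455, 0.051]
ee_rot: [180.0, -0.0, 83.8]
wrist_force: [0.5, 3.7, 0.8]
grip_width: 0.0002
grasp_force: 1.8
[0.49925928 0.04550257 0.05103061] [0.53062927 3.6903267  0.7588253 ]
```

```bash

python3 -m jog '[{"dp":[-0.01,0,0],"angular":[0,0,0],"fingers":1},{"dp":[-0.01,0,0],"angular":[0,0,0],"fingers":1}]'
python3 - <<'E'
from h import *
s=get_state();print(s['eef_pos'],s['wrist_force'])
c=shot('top');w=cloud(c);g=col(c,'green');o=col(c,'orange')
R=Ro.from_euler('z',-6,degrees=True).as_matrix()
for m in(g,o):
    p=w[m]; p=p[(p[:,2]>.045)&(p[:,2]<.075)&(p[:,1]>-.2)&(p[:,1]<.2)]@R; print(len(p),np.percentile(p[:,1],[1,3,97,99]).round(4),np.median(p[:,2]))
cv2.imwrite('pics/c4.png',cv2.resize(c['pixels'][180:270,240:340,::-1],(660,594),interpolation=cv2.INTER_CUBIC))
E
```

```text
time_s: 13.03
eef_pos: [0.4994, 0.0454, 0.0511]
ee_rot: [180.0, -0.1, 83.9]
wrist_force: [0.7, 5.2, -0.2]
grip_width: -0.0002
grasp_force: 2.5
[0.49942147 0.04538066 0.05105755] [ 0.69801353  5.24436031 -0.19612769]
588 [-0.0422 -0.0415  0.0415  0.0484] 0.055589438238860416
141 [-0.057  -0.0567 -0.0444 -0.0442] 0.06461777746392282
```

View pics/c4.png

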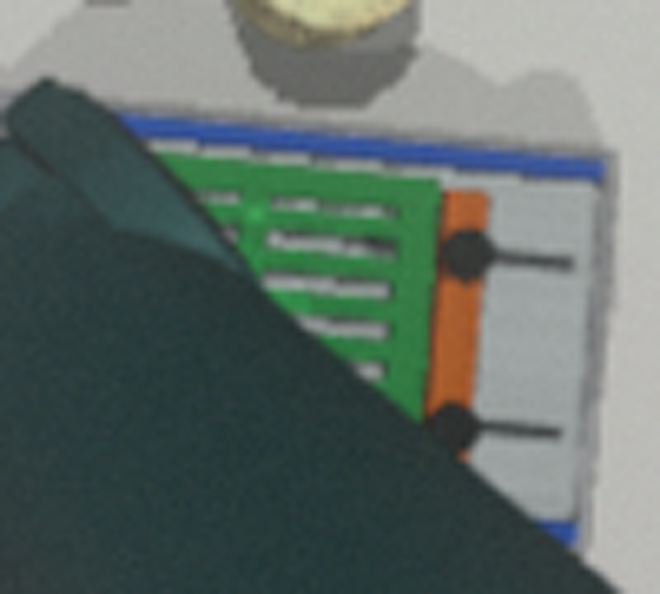

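The plate's front edge is flush and parallel with the orange stop all along the visible face, from (442,190) to (425,415). The reaction is rising at about 2.5 N per commanded mm. I'll ramp to 14 N.

```bash

python3 -m jog '[{"dp":[-0.02,0,0],"angular":[0,0,0],"fingers":1},{"dp":[-0.02,0,0],"angular":[0,0,0],"fingers":1},{"dp":[-0.02,0,0],"angular":[0,0,0],"fingers":1}]'
python3 -c "from h import *;s=get_state();print(s['eef_pos'],s['wrist_force'])"
```

```text
time_s: 13.33
eef_pos: [0.4995, 0.0452, 0.0511]
ee_rot: [179.9, -0.2, 83.9]
wrist_force: [-0.5, 8.7, -1.2]
grip_width: 0.0
grasp_force: 4.3
[0.49947977 0.04523044 0.05109862] [-0.53255505  8.67837579 -1.20867398]
```

```bash

python3 -m jog '[{"dp":[-0.03,0,0],"angular":[0,0,0],"fingers":1},{"dp":[-0.02,0,0],"angular":[0,0,0],"fingers":1},{"dp":[0,0,0],"angular":[0,0,0],"fingers":1}]'
python3 -c "from h import *;s=get_state();print(s['eef_pos'],s['wrist_force'])"
```

```text
time_s: 13.58
eef_pos: [0.4995, 0.0452, 0.0511]
ee_rot: [179.9, -0.4, 84.0]
wrist_force: [0.4, 10.2, -0.9]
grip_width: 0.0002
grasp_force: 4.9
[0.49948355 0.04521572 0.05113631] [ 0.44166037 10.22067971 -0.93758274]
```

```bash

python3 -m jog '[{"dp":[-0.03,0,0],"angular":[0,0,0],"fingers":1},{"dp":[-0.03,0,0],"angular":[0,0,0],"fingers":1},{"dp":[0,0,0],"angular":[0,0,0],"fingers":1}]'
python3 -m jog '[{"dp":[0,0,0],"angular":[0,0,0],"fingers":1}]'
```

```text
time_s: 13.83
eef_pos: [0.4995, 0.0452, 0.0512]
ee_rot: [179.8, -0.5, 84.1]
wrist_force: [-0.4, 13.1, -1.5]
grip_width: -0.0001
grasp_force: 6.2
time_s: 13.92
eef_pos: [0.4995, 0.0452, 0.0512]
ee_rot: [179.8, -0.5, 84.1]
wrist_force: [-0.1, 12.3, -0.7]
grip_width: 0.0001
grasp_force: 6.2
```

```bash

python3 -m jog '[{"dp":[-0.025,0,0],"angular":[0,0,0],"fingers":1},{"dp":[0,0,0],"angular":[0,0,0],"fingers":1},{"dp":[0,0,0],"angular":[0,0,0],"fingers":1}]'
python3 -m jog '[{"dp":[0,0,0],"angular":[0,0,0],"fingers":1},{"dp":[0,0,0],"angular":[0,0,0],"fingers":1},{"dp":[0,0,0],"angular":[0,0,0],"fingers":1},{"dp":[0,0,0],"angular":[0,0,0],"fingers":1}]'
python3 -m jog '[{"dp":[0,0,0],"angular":[0,0,0],"fingers":1},{"dp":[0,0,0],"angular":[0,0,0],"fingers":1},{"dp":[0,0,0],"angular":[0,0,0],"fingers":1},{"dp":[0,0,0],"angular":[0,0,0],"fingers":1}]'
python3 -m jog '[{"dp":[0,0,0],"angular":[0,0,0],"fingers":1},{"dp":[0,0,0],"angular":[0,0,0],"fingers":1},{"dp":[0,0,0],"angular":[0,0,0],"fingers":1},{"dp":[0,0,0],"angular":[0,0,0],"fingers":1}]'
```

```text
time_s: 14.17
eef_pos: [0.4995, 0.0451, 0.0513]
ee_rot: [179.8, -0.5, 84.1]
wrist_force: [-1.7, 13.1, -1.5]
grip_width: 0.0002
grasp_force: 6.8
time_s: 14.5
eef_pos: [0.4995, 0.0451, 0.0513]
ee_rot: [179.8, -0.5, 84.1]
wrist_force: [-0.8, 13.8, -1.5]
grip_width: 0.0002
grasp_force: 6.8
time_s: 14.83
eef_pos: [0.4995, 0.0451, 0.0513]
ee_rot: [179.8, -0.5, 84.1]
wrist_force: [0.3, 13.6, -1.5]
grip_width: 0.0
grasp_force: 6.7
time_s: 15.17
eef_pos: [0.4996, 0.0451, 0.0513]
ee_rot: [179.8, -0.5, 84.1]
wrist_force: [-0.2, 14.5, -2.1]
grip_width: 0.0
grasp_force: 6.7
```

```bash

python3 -m jog '[{"dp":[0.05,0,0],"angular":[0,0,0],"fingers":1},{"dp":[0.05,0,0],"angular":[0,0,0],"fingers":1},{"dp":[0.05,0,0],"angular":[0,0,0],"fingers":1},{"dp":[0.05,0,0],"angular":[0,0,0],"fingers":1},{"dp":[0.05,0,0],"angular":[0,0,0],"fingers":1}]'
python3 -m jog '[{"dp":[0.1,0,0],"angular":[0,0,0],"fingers":1},{"dp":[0.1,0,0],"angular":[0,0,0],"fingers":1},{"dp":[0.1,0,0],"angular":[0,0,0],"fingers":1},{"dp":[0,0,0],"angular":[0,0,0],"fingers":1},{"dp":[0,0,0],"angular":[0,0,0],"fingers":1}]'
```

```text
time_s: 15.58
eef_pos: [0.4994, 0.0455, 0.051]
ee_rot: [-180.0, 0.1, 83.8]
wrist_force: [0.4, 0.8, -0.2]
grip_width: 0.0002
grasp_force: 0.4
time_s: 16.0
eef_pos: [0.4999, 0.0547, 0.0509]
ee_rot: [-180.0, 0.1, 83.8]
wrist_force: [0.1, -1.0, 0.3]
grip_width: 0.0
grasp_force: 0.0
```

Clear of the plate. Next I'll go straight up, then move aside towards the robot (-y_tool) to look.

```bash

python3 -m jog '[{"dp":[0,0,-0.3],"angular":[0,0,0],"fingers":1},{"dp":[0,0,-0.8],"angular":[0,0,0],"fingers":1},{"dp":[0,0,-0.9],"angular":[0,0,0],"fingers":1},{"dp":[0,0,-0.9],"angular":[0,0,0],"fingers":1},{"dp":[0,0,-0.9],"angular":[0,0,0],"fingers":1}]'
python3 -m jog '[{"dp":[0,0,-0.9],"angular":[0,0,0],"fingers":1},{"dp":[0.9,0,-0.9],"angular":[0,0,0],"fingers":1},{"dp":[0.9,0,-0.9],"angular":[0,0,0],"fingers":1},{"dp":[0.9,0,0],"angular":[0,0,0],"fingers":1},{"dp":[0.9,0,0],"angular":[0,0,0],"fingers":1}]'
python3 -m jog '[{"dp":[0.9,0,0],"angular":[0,0,0],"fingers":1},{"dp":[0.9,0,0],"angular":[0,0,0],"fingers":1},{"dp":[0.9,0,0],"angular":[0,0,0],"fingers":1},{"dp":[0.9,0,0],"angular":[0,0,0],"fingers":1},{"dp":[0.4,0,0],"angular":[0,0,0],"fingers":1}]'
python3 -m jog '[{"dp":[0.9,0,0],"angular":[0,0,0],"fingers":1},{"dp":[0.9,0,0],"angular":[0,0,0],"fingers":1},{"dp":[0.9,0,0],"angular":[0,0,0],"fingers":1},{"dp":[0.4,0,0],"angular":[0,0,0],"fingers":1},{"dp":[0,0,0],"angular":[0,0,0],"fingers":1}]'
python3 - <<'E'
from h import *
c=shot('top');p,r=plate(cloud(c),col(c,'green'),.045);print(len(p),r,np.percentile(p[:,2],[5,50,95]))
p,r=plate(cloud(c),col(c,'orange'),.06,.07);print(r)
cv2.imwrite('pics/c5.png',cv2.resize(c['pixels'][140:280,160:350,::-1],(760,560),interpolation=cv2.INTER_CUBIC))
E
```

```text
time_s: 16.42
eef_pos: [0.4995, 0.0546, 0.1666]
ee_rot: [-179.9, 0.0, 83.8]
wrist_force: [0.4, -0.4, -0.2]
grip_width: -0.0001
grasp_force: 0.0
time_s: 16.83
eef_pos: [0.5129, 0.1633, 0.2489]
ee_rot: [179.7, -0.1, 83.7]
wrist_force: [0.2, 0.5, 0.5]
grip_width: -0.0001
grasp_force: 0.0
time_s: 17.25
eef_pos: [0.5241, 0.2857, 0.247]
ee_rot: [180.0, -0.2, 84.0]
wrist_force: [0.3, 0.5, 0.4]
grip_width: -0.0005
grasp_force: 0.0
time_s: 17.67
eef_pos: [0.534, 0.377, 0.2464]
ee_rot: [-180.0, -0.1, 84.0]
wrist_force: [-0.3, -0.0, -0.5]
grip_width: 0.0002
grasp_force: 0.0
1702 ((492.828857421875, -30.36107635498047), (128.68356323242188, 107.66619110107422), 84.01179504394531) [0.05315401 0.05561939 0.05813769]
((484.9390563964844, -102.03118896484375), (13.493852615356445, 100.92208862304688), 83.90626525878906)
```

View pics/c5.png

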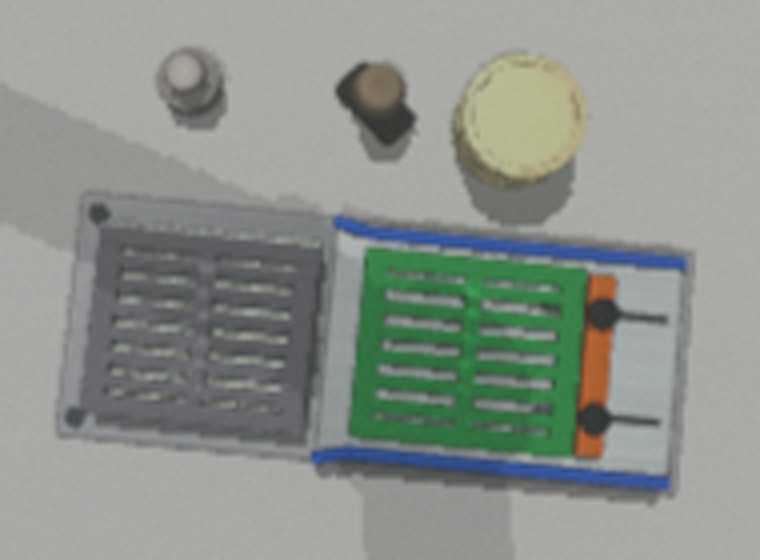

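The green plate lies flat and square, between the lips and touching the stop (x≈585). The grey plate and the bystanders are where they were. I'll hand it in.

```bash
python3 -c "from h import *;print(arm.finish_job())"
```

```text
the job is handed in; nothing more can be done
None
```

The green plate was slid onto the landing bed, pressed against the orange stop at about 13.8 N for just over 1 s, and left flat, square and touching it; the grey plate and bystanders look unmoved in the last picture (the white plate was mostly hidden), and the job was handed in at about 18 s.

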